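Count three coats on the bench tally wheel

TASK

The plaster rosette has just had three coats, so advance the white toothed wheel of the blue tally counter by exactly three clicks, counter-clockwise seen from above, so that its yellow tooth ends over the red pointer. Flick the wheel's edge with a fingertip one click at a time: after each click take the finger off the wheel for about half a second so that it settles, then give the next; never turn it backwards a click or past the third. Do it gently, grasp nothing, and leave the green counter, the rosette, bowl, cup and brush as they are.

Things in the scene. Friction and masses are not known exactly. Their poses are not given: they have to be found in the camera images.
- blue_counter: The blue tally counter, screwed to the table: a blue disc 104 mm across and 18 mm high carrying a white toothed wheel. A blue tongue 12 mm wide with a red stripe, the pointer, sticks out of it along the body's -x axis to radius 80 mm, at most 16 mm high. Origin: centre of its underside, on the wheel's axis, z up. Left or right of the robot, pointer turned up to 46 degrees.
- blue_wheel (a joint): Wheel angle, rad, grows counter-clockwise from above. 0: yellow tooth over pointer. One click is 0.785 (45 deg); starts about -2.356, three clicks short. At rest a tooth is over the pointer. A tooth pushed under half a click springs back; past half the wheel snaps to the next click by itself and stays, without coasting. Takes 1 to 3 N at a tooth's end.
- blue_axis (a point): On the wheel's vertical axis, 45 mm above the table, mid height of the teeth. The white wheel is a disc of radius 32 mm (38 to 52 mm above the table) with 8 straight radial teeth, 45 degrees apart, out to radius 52 mm, each 6 mm thick, 36 to 54 mm above the table. A hub cap of radius 15 mm rises to 58 mm.
- blue_gold (a point): Point in the blue counter's yellow tooth (the other seven are white), at radius 47 mm, 45 mm above the table; it turns with the wheel.
- blue_pointer (a point): On top of the red pointer stripe of the blue counter, at radius 64 mm from the axis, 16 mm above the table.
- green_counter: The green tally counter, to be left alone, same build and wheel as the blue: a green disc 104 mm across and 18 mm high carrying a white toothed wheel. A green tongue 12 mm wide with a red stripe, the pointer, sticks out of it along the body's -x axis to radius 80 mm, at most 16 mm high. Origin: centre of its underside.
- green_wheel (a joint): Angle of the green counter's wheel in rad, about 0 at the start; to be left so.
- rosette_center (a point): Centre of the white plaster rosette, 106 mm across and up to 36 mm high, loose (about 0.25 kg); this point is 11 mm above the table.
- bowl_rim (a point): Centre of the mouth of the loose black bowl, 90 mm across, 60 mm high.
- cup_rim (a point): Centre of the mouth of the loose clear cup, 64 mm across, 70 mm high.
- brush_grip (a point): Handle of a loose brush about 140 mm long lying on the table between the two counters.
There are look-alikes about, which are no part of the job. What is shaped like the blue_counter but orange or pink is not meant.

How it is judged:
By the outcome, as a careful person would: the job done as asked, in the order asked, and still so for the second after the job is handed in, with the robot touching nothing.
It also fails if it takes over 53 s, if anything falls off the work surface, if the arm or the gripper's body presses on something with over 40 N, if the wrist force passes 120 N, or if a joint passes its speed limit or range.

ROBOT

A 6-joint arm with a two-finger parallel gripper is mounted at the origin on the work surface. World frame = base frame: x ahead of the robot, y to its left, z up, the work surface at z = 0. Lengths are in m, angles in rad, forces in N, time in s.
With the tool pointing down it reaches from about 0.325 to 0.775 m from the base axis. Payload 5.5 kg.
Tool frame: the origin (TCP) lies midway between the tips of the shut fingers; the grasp point (between the pads) lies 19 mm behind it (arm.tcp_to_grasp is the distance from the TCP to the grasp point, in m); z points along the fingers, y is the line along which they close (so a half turn about z gives the same grasp; the last joint's range is limited). The gripper opens to 85 mm and grips with 20 to 120 N. Pads are 22 mm wide; open, the fingers measure 114 mm over their backs; the gripper's body (76 mm by 85 mm) begins 54 mm behind the grasp point. The pads swing forward as they close: fully open they stand 13 mm farther back than shut.
Start: joints at [-1.168, 0.091, 1.231, -0, 1.82, -0.057], TCP at [0.266, -0.538, 0.231] pointing down, gripper open.
Joint ranges: [-2.87, 2.87], [-0.86, 2.18], [0.17, 2.46], [-1.51, 4.65], [0.06, 2.69], [-2.65, 2.65]. Speed limits (rad/s): [2.57, 2.57, 3.01, 3.14, 3.14, 3.14].

INTERFACE

Orientations are given as a rotation vector (axis times angle).
In Python, from station import status, camera, camera_info, arm, outline_of, landmark_of gives the robot as it stands.
- The arm moves only by the shell command python3 -m crank 'ROWS' [FORCE]. ROWS is JSON, a list of rows, each a list of 5 numbers: the closure, from -1 (fully open) to 1 (shut), so that 0 is half open, then the shift along the world's x, y, z in cm, then the turn about the world's z in rad. A call has 1 to 20 rows; each row shifts and turns the commanded pose from where the row before left it; what a row does not reach is not made up. A row lasts 1/8 s, in which the tool goes at most 62.5 mm and 10.7 degrees, less where a joint would pass 70% of its speed; a pose out of reach is approached as far as the arm can. A call is refused whole if a number of a shift passes 6.25 or a number of a turn 0.188, either way. A call with a gripper value outside its range is refused whole. The fingers move at their own pace and stop on an object; FORCE is the grip in N (left out, the last holds). Time passes only in rows, so rows that do not move let the fingers close. It gives the time, the measured TCP pose, the force, the opening and the grip force at its end, in the units of the state.
- status.get_state(): the state, without advancing time (a new reading comes with each control period).
- camera(name): name is "side" or "top" or "wrist"; returns the picture (480x640x3 uint8, red, green, blue); there is no depth.
- camera_info(name): a dict with "fx", "fy", "cx", "cy" (pixels), "rvec" (rotation vector, rad) and "tvec" (3), from world to camera coordinates, as OpenCV has them; the wrist camera has in their place "T_tool_cam" (4x4, takes a point from camera to tool coordinates, whose origin is the TCP and whose axes are the flange's). Camera axes: x right, y down, z forward; pixel columns grow to the right and rows downward; lengths in m; the calibration is good to about 2 mm. A picture is of the moment at which its call begins: read the wrist's pose just before it. camera_info takes no time and is no camera call.
- arm.job_done(): hands the job in; it is judged then, once.
Trained networks look in the newest picture that a camera, given by its name, has taken for a name from the list of things; names that differ only in an ending like _2 or _b are one class to them, and where a whole thing is asked for, a point or a joint stands for the part that bears it (a point fixed in the world has none). Each returns a list of dicts, best first, with "score" (0 to 1); they miss things now and then, are a little off and sometimes report something else, mostly with a low value. They report only what shows in the picture. A call takes as long as a camera call. They do not tell look-alikes from the thing itself.
- outline_of(camera, target): "mask" (480x640 bool, what is visible of it) and "rect" ([left, top, width, height] as shares, 0 to 1, of the picture: columns of its width, rows of its height, round what is visible of it).
- landmark_of(camera, target): "location" ([column, row] as shares, 0 to 1, of the picture: columns of its width, rows of its height: a listed point, or the origin of a listed thing).
The state is a dict: "clock": time; "joint_pos": joint angles; "qd": joint speeds; "tau": joint torques, N m; "eef_pos": TCP position; "tcp_rot": TCP orientation; "wrist_force": force on the tool from outside, world axes, zero at the start; "wrist_torque": the same for the moment, N m; "finger_gap": opening from 0.0 (shut) to 1.0 (fully open); "finger_force": force on a finger pad.
Only numpy, scipy, OpenCV 4.12 (cv2) and the standard library are available. Lean on these libraries where they do the work, as an engineer would, in place of code of your own. Each camera call takes 0.05 s, during which the arm holds its last target. There are 200 camera calls.

## Working session

There is one attempt and no reset: what is moved stays moved. The work goes in short steps, Python scripts to look and compute and a shell command to move; the robot and the scene stay as the last step left them, time stands still between calls to the robot, and variables do not carry over. Pictures are saved under pics/ and viewed, at most 10 in all, crops included, and the job is handed in when it is done.

```bash
mkdir -p pics; cat > h.py <<'E'
import numpy as np, cv2
from station import status, camera, camera_info, arm, outline_of, landmark_of
def ray(cam,uv):
    i=camera_info(cam)
    K=np.array([[i['fx'],0,i['cx']],[0,i['fy'],i['cy']],[0,0,1]])
    if 'rvec' in i:
        R=cv2.Rodrigues(np.array(i['rvec'],float))[0];t=np.array(i['tvec'],float)
        o=-R.T@t;Rw=R.T
    else:
        s=status.get_state();Rt=cv2.Rodrigues(np.array(s['tcp_rot'],float))[0];T=np.array(i['T_tool_cam'])
        Rw=Rt@T[:3,:3];o=Rt@T[:3,3]+np.array(s['eef_pos'])
    return o,Rw@np.linalg.inv(K)@np.array([uv[0],uv[1],1.])
def atz(cam,uv,z):
    o,d=ray(cam,uv);return o+d*(z-o[2])/d[2]
def lm(cam,name,z):
    for r in landmark_of(cam,name):
        u=np.array(r['location'])*[640,480]
        print(cam,name,round(r['score'],2),u.round(1),atz(cam,u,z).round(4))
def save(cam,f):
    im=camera(cam);cv2.imwrite('pics/'+f,im[:,:,::-1]);return im
E
python3 - <<'E'
from h import *
save('top','top1.png')
for n,z in [('blue_axis',.045),('blue_gold',.045),('blue_pointer',.016),('green_counter',0),('bowl_rim',.06),('cup_rim',.07),('brush_grip',.01),('rosette_center',.011)]: lm('top',n,z)
print(status.get_state())
E
```

```text
top blue_axis 0.96 [405.9 324.7] [ 0.3264 -0.2267  0.045 ]
top blue_axis 0.95 [405.3 227. ] [ 0.5276 -0.2225  0.045 ]
top blue_axis 0.91 [509.2 213.4] [ 0.5611 -0.4366  0.045 ]
top blue_axis 0.72 [398.2 141.1] [ 0.7081 -0.2049  0.045 ]
top blue_axis 0.53 [321.4 132.6] [ 0.7229 -0.0432  0.045 ]
top blue_gold 0.62 [400.5 204.3] [ 0.5748 -0.2118  0.045 ]
top blue_gold 0.62 [389.9 155.5] [ 0.6771 -0.188   0.045 ]
top blue_gold 0.6 [388.1 345.3] [ 0.2836 -0.191   0.045 ]
top blue_gold 0.59 [494.6 235.2] [ 0.5151 -0.4068  0.045 ]
top blue_pointer 0.89 [385.5 347.5] [ 0.2748 -0.1889  0.016 ]
top blue_pointer 0.85 [385.8 252.4] [ 0.4747 -0.1861  0.016 ]
top blue_pointer 0.69 [488.8 243.5] [ 0.4991 -0.4036  0.016 ]
top blue_pointer 0.58 [381.1 170. ] [ 0.6512 -0.173   0.016 ]
top blue_pointer 0.55 [474.6 157.1] [ 0.6836 -0.3724  0.016 ]
top green_counter 0.74 [213.  236.1] [0.5009 0.1872 0.    ]
top bowl_rim 0.97 [125.  141.5] [0.6916 0.3674 0.06  ]
top cup_rim 0.7 [476.  155.2] [ 0.6765 -0.3608  0.07  ]
top cup_rim 0.19 [387.2 252.8] [ 0.4724 -0.1831  0.07  ]
top brush_grip 0.84 [306.5 255.3] [ 0.4643 -0.0175  0.01  ]
top rosette_center 0.55 [323.4 131.3] [ 0.7342 -0.0469  0.011 ]
{'clock': 0.45, 'joint_pos': array([-1.16772326e+00,  9.11533657e-02,  1.23077533e+00, -4.88512406e-06,
        1.81978520e+00, -5.66891101e-02]), 'qd': array([ 1.85216377e-03,  6.36202411e-04, -1.33524111e-03, -2.13983986e-03,
       -1.53525724e-05,  2.39838277e-04]), 'tau': array([-1.04528772e-03, -4.57806766e+01, -4.17548811e+01, -3.64435334e-05,
        1.65691050e-03,  4.15264401e-05]), 'eef_pos': array([ 0.26624391, -0.53769368,  0.23120068]), 'tcp_rot': array([-3.05883328e+00, -7.15819901e-01,  4.01430151e-05]), 'wrist_force': array([-0.00620091,  0.06339928,  0.16993605]), 'wrist_torque': array([0.02289766, 0.00025731, 0.0532531 ]), 'finger_force': 0.0, 'finger_gap': 0.9991201302726517}
```

View pics/top1.png

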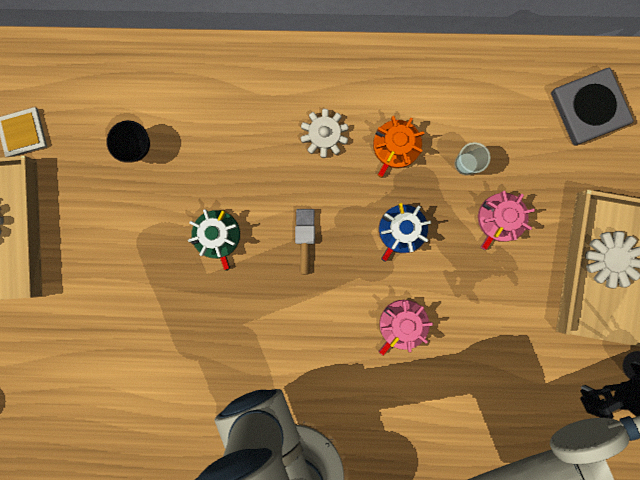

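The top view shows five wheel-type counters: blue (405,228), pink (508,215), pink (405,325), orange (398,142) and green (214,234). Only the one at (405,228) has a blue disc. I'll confirm that in a crop.

```bash
python3 - <<'E'
import cv2
im=cv2.imread('pics/top1.png')[185:275,350:470]
cv2.imwrite('pics/crop1.png',cv2.resize(im,None,fx=5,fy=5,interpolation=cv2.INTER_CUBIC))
E
```

```text
(no output)
```

View pics/crop1.png

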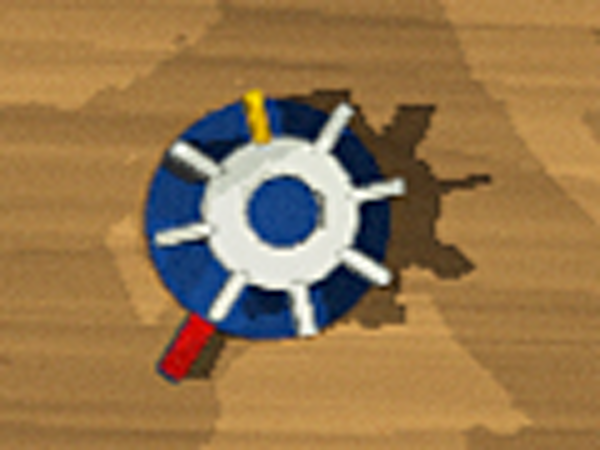

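```bash
python3 -m crank '[[-1,3.1,4.3,0,0],[-1,3.1,4.3,0,0],[-1,3.1,4.3,0,0],[-1,3.1,4.3,0,0],[-1,3.1,4.3,0,0],[-1,3.1,4.3,0,0],[-1,0,0,0,0],[-1,0,0,0,0]]'
python3 - <<'E'
from h import *
print(status.get_state()['eef_pos'])
save('wrist','w1.png')
for n,z in [('blue_axis',.045),('blue_gold',.045),('blue_pointer',.016)]: lm('wrist',n,z)
E
```

```text
clock: 1.45
eef_pos: [0.4521, -0.2799, 0.2313]
tcp_rot: [3.058, 0.717, -0.001]
wrist_force: [-1.2, -0.2, -0.6]
finger_gap: 1.002
finger_force: 0.0
[ 0.45214386 -0.27988442  0.23134793]
wrist blue_axis 0.96 [222.3 300.1] [ 0.3219 -0.2257  0.045 ]
wrist blue_axis 0.94 [512.6 190.2] [ 0.5576 -0.4362  0.045 ]
wrist blue_axis 0.86 [301.5 116.3] [ 0.5279 -0.2231  0.045 ]
wrist blue_gold 0.73 [311.   59.6] [ 0.5735 -0.2109  0.045 ]
wrist blue_gold 0.66 [469.  216.9] [ 0.5164 -0.4131  0.045 ]
wrist blue_gold 0.66 [190.8 318.3] [ 0.286  -0.2027  0.045 ]
wrist blue_pointer 0.96 [184.2 306.9] [ 0.2763 -0.1866  0.016 ]
wrist blue_pointer 0.9 [444.  219.1] [ 0.502  -0.4046  0.016 ]
wrist blue_pointer 0.56 [254.9 153.1] [ 0.4754 -0.1933  0.016 ]
```

View pics/w1.png

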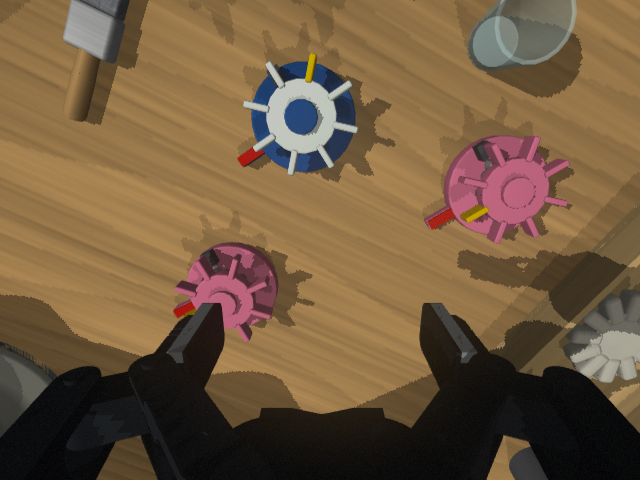

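The wrist view agrees: blue counter at (301,117), yellow tooth at (312,67), pointer at (250,157), and no other blue disc. The current yaw already puts the finger line tangential to the near side. I'll come down outside the wheel, with the left finger's pad behind the tooth.

```bash
python3 -m crank '[[-1,0,0,-5,0],[-1,0,0,-5,0],[-1,0,0,-5,0],[-1,0,0,-4,0],[-1,0,0,-1.6,0],[-1,0,0,0,0],[-1,0,0,0,0]]'
python3 - <<'E'
from h import *
save('wrist','w2.png')
for n,z in [('blue_axis',.045),('blue_gold',.045),('blue_pointer',.016)]: lm('wrist',n,z)
E
```

```text
clock: 2.52
eef_pos: [0.4533, -0.2807, 0.0276]
tcp_rot: [3.057, 0.715, 0.004]
wrist_force: [0.6, -0.3, 1.4]
finger_gap: 1.0
finger_force: 0.0
wrist blue_axis 0.64 [264.4  88. ] [ 0.5272 -0.2226  0.045 ]
wrist blue_pointer 0.79 [159.2 178.3] [ 0.473  -0.1892  0.016 ]
wrist blue_pointer 0.75 [578.4 311.7] [ 0.5031 -0.4023  0.016 ]
```

View pics/w2.png

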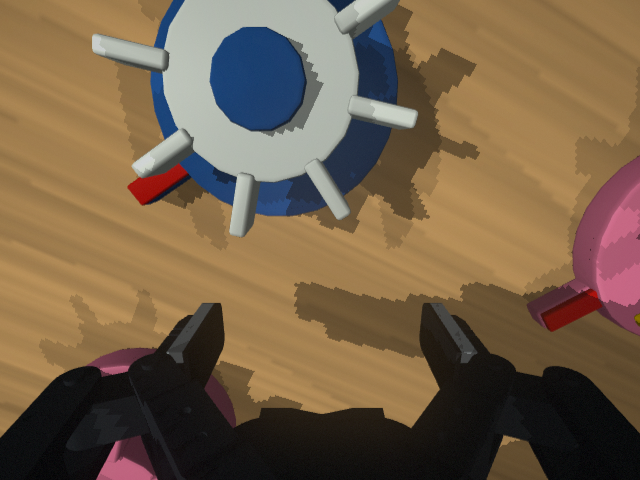

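```bash
python3 - <<'E'
from h import *
A=np.array([.5275,-.2226]);ur=np.array([-.8965,-.4431]);t=np.array([.4431,-.8965])
for n,p,z in [('fing bottom?',(222,305),.04),('fing R',(421,305),.04),('fing L outer',(168,360),.04),('tooth end trail',(230,234),.053),('tooth end lead',(244,237),.053),('tooth root',(249,176),.053),('tooth-root trail',(237,176),.053),('next end',(340,215),.053)]:
    q=atz('wrist',p,z)[:2]-A; print(n,(q@ur*1e3).round(1),(q@t*1e3).round(1))
s=status.get_state()['eef_pos'][:2]-A;print(s@ur,s@t); print(camera_info('wrist')['T_tool_cam'])
E
```

```text
fing bottom? 84.9 -23.5
fing R 85.0 61.5
fing L outer 112.4 -50.3
tooth end trail 49.7 -14.0
tooth end lead 50.8 -9.0
tooth root 29.1 -5.8
tooth-root trail 29.1 -9.9
next end 42.7 25.5
0.09231401617246074 0.018703357277837923
[[-6.78428694e-04 -9.54537443e-01 -2.98090270e-01  7.61014627e-02]
 [ 9.99999766e-01 -6.74236919e-04 -1.16891269e-04  3.55007427e-04]
 [-8.94063727e-05 -2.98090280e-01  9.54537677e-01 -1.43116752e-01]
 [ 0.00000000e+00  0.00000000e+00  0.00000000e+00  1.00000000e+00]]
```

```bash
python3 -m crank '[[-1,1.3,0.6,0,0],[-1,1.3,0.6,0,0],[-1,1.1,0.6,0,0],[-1,0,0,0,0],[-1,0.2,-0.4,0,0],[-1,0.2,-0.4,0,0],[-1,0.2,-0.4,0,0],[-1,0.2,-0.4,0,0],[-1,0.2,-0.4,0,0],[-1,0.2,-0.4,0,0],[-1,0.2,-0.4,0,0],[-1,0.2,-0.4,0,0],[-1,0,0,0,0]]'
python3 - <<'E'
from h import *
save('wrist','w3.png')
E
```

```text
clock: 4.35
eef_pos: [0.5055, -0.2941, 0.0254]
tcp_rot: [3.059, 0.715, 0.0]
wrist_force: [0.6, 0.1, 0.3]
finger_gap: 0.999
finger_force: 0.0
```

View pics/w3.png

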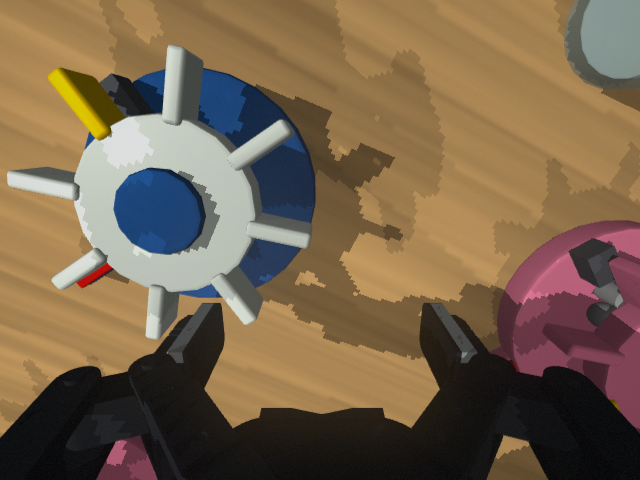

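The view shows exactly one click: the yellow tooth moved to (80,100) and the finger is free between teeth. Next I take the finger off, let the wheel settle and give the second click.

```bash
python3 -m crank '[[-1,-1.9,-0.9,0,0],[-1,-1.8,-0.9,0,0],[-1,-0.8,1.6,0,0],[-1,-0.8,1.6,0,0],[-1,0,0,0,0],[-1,0,0,0,0],[-1,0,0,0,0],[-1,1.3,0.6,0,0],[-1,1.3,0.6,0,0],[-1,1.1,0.6,0,0],[-1,0,0,0,0],[-1,0.2,-0.4,0,0],[-1,0.2,-0.4,0,0],[-1,0.2,-0.4,0,0],[-1,0.2,-0.4,0,0],[-1,0.2,-0.4,0,0],[-1,0.2,-0.4,0,0],[-1,0.2,-0.4,0,0],[-1,0.2,-0.4,0,0],[-1,0,0,0,0]]'
python3 - <<'E'
from h import *
save('wrist','w4.png')
E
```

```text
clock: 6.9
eef_pos: [0.5055, -0.2941, 0.0254]
tcp_rot: [3.059, 0.715, 0.001]
wrist_force: [-0.2, -0.2, 0.9]
finger_gap: 1.0
finger_force: 0.0
```

View pics/w4.png

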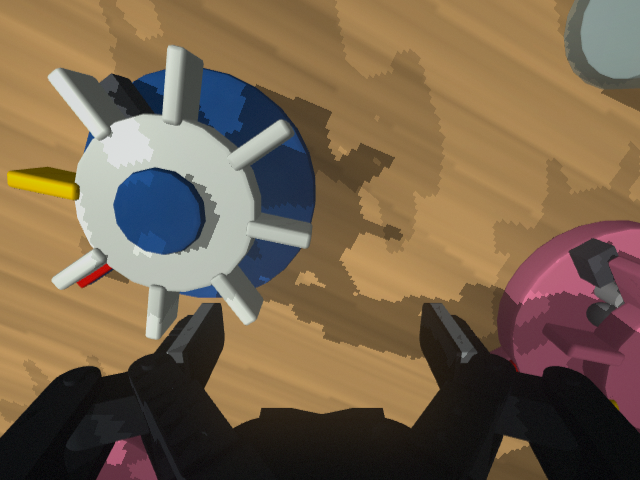

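Second click done: the yellow tooth is at (43,183), one step short of the pointer. Now the third.

```bash
python3 -m crank '[[-1,-1.9,-0.9,0,0],[-1,-1.8,-0.9,0,0],[-1,-0.8,1.6,0,0],[-1,-0.8,1.6,0,0],[-1,0,0,0,0],[-1,0,0,0,0],[-1,0,0,0,0],[-1,1.3,0.6,0,0],[-1,1.3,0.6,0,0],[-1,1.1,0.6,0,0],[-1,0,0,0,0],[-1,0.2,-0.4,0,0],[-1,0.2,-0.4,0,0],[-1,0.2,-0.4,0,0],[-1,0.2,-0.4,0,0],[-1,0.2,-0.4,0,0],[-1,0.2,-0.4,0,0],[-1,0.2,-0.4,0,0],[-1,0.2,-0.4,0,0],[-1,0,0,0,0]]'
python3 -m crank '[[-1,-1.9,-0.9,0,0],[-1,-1.8,-0.9,0,0],[-1,0,0,0,0],[-1,0,0,3,0],[-1,0,0,5,0],[-1,0,0,5,0],[-1,0,0,4,0],[-1,0,0,0,0],[-1,0,0,0,0],[-1,0,0,0,0]]'
python3 - <<'E'
from h import *
save('wrist','w5.png')
E
```

```text
clock: 9.45
eef_pos: [0.5055, -0.2941, 0.0254]
tcp_rot: [3.059, 0.715, 0.0]
wrist_force: [0.6, 0.6, -0.2]
finger_gap: 1.001
finger_force: 0.0
clock: 10.7
eef_pos: [0.4677, -0.3113, 0.1933]
tcp_rot: [-3.057, -0.715, 0.003]
wrist_force: [0.4, -0.7, -0.2]
finger_gap: 0.996
finger_force: 0.0
```

View pics/w5.png

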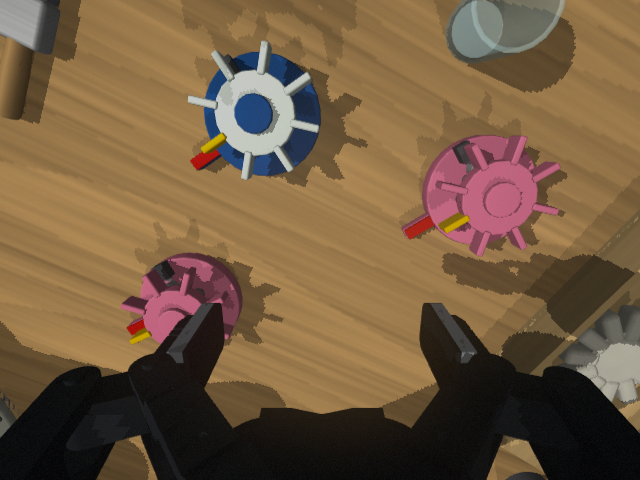

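The yellow tooth at (213,143) sits over the red pointer at (205,158), and the arm is clear of everything.

```bash
python3 -c "from station import arm; print(arm.job_done())"
```

```text
the job is handed in; nothing more can be done
None
```

The blue counter's wheel was advanced three separate clicks counter-clockwise; the last wrist picture shows its yellow tooth over the red pointer with the arm clear, and the job was handed in at about 11 s on the robot's clock.

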